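# Release the eccentric lock and seat a rover's battery sled

## Task

On the half-built rover, use a fingertip to turn the eccentric cam by its lever to its low point, so that the lever points straight forward, away from the battery sled; either way round will do. Only then push the sled gently forward by its rear plate until it is fully home against the ends of the two side beams. Nothing is to be gripped, forced or lifted: leave the battery pack lying in the sled and the other things on the table where they are.

Things in the scene. Friction and masses are not known exactly. Their poses are not given: they have to be found in the camera images.
- rover: Half-built blue kit rover, four black wheels (52 mm), fixed on a grey cradle. Origin on the table under the cam's pivot; x to its front (away from the sled), y left, z up. Deck 120 mm wide, x -177 to +60, top 36 mm high. Two side beams (y 50 to 60 mm each side, x -127 to +60, tops 52 mm) and a front cross beam of that height. Wheels reach y +-87 mm, tops 54 mm.
- beam_ends (a point): Point midway between the rear ends of the two side beams, 44 mm above the table; the sled's flange meets the beams here (x -127 mm on the rover).
- cam (a joint): Turn of cam and lever about the upright pivot, rad, counter-clockwise from above. 0 and 6.283 both are the low point: the lever points along the rover's +x. 3.142: it points at the sled and the cam blocks it most. Stops at -0.6 and 6.88. Stiff (0.35 N m, about 7 N at 50 mm from the pivot); stays where it is left. The sled passes fully only within 0.35 rad of the low point.
- cam_lever: The cam's lever, fixed on the cam: an upright aluminium blade 8 mm thick, running radially 25 to 65 mm from the pivot, 57 to 95 mm above the table. Origin on the pivot axis at table height; x along the lever. Within 75 mm of the pivot nothing else stands above 56 mm but the lever's own hub (10 mm radius, 68 mm high).
- cam_axis (a point): Point on the cam's upright pivot, 45 mm above the table, level with the cam: an aluminium disc of radius 32 mm, 12 mm thick, its centre 15 mm off the pivot towards the lever, so that it reaches 47 mm from the pivot on the lever's side (high) and 17 mm on the opposite side (low).
- lever_mid (a point): Point in the lever blade 50 mm from the pivot, 76 mm above the table: push here, square to the blade. Over 35 N of finger force on the lever counts as gripping or forcing it.
- sled (a joint): Travel of the battery sled along the rover's +x, m: 0 fully back, 0.035 fully home (flange against the beam ends, a hard stop). It has a low nose (44 mm wide, top 50 mm high) that meets the cam, a black tray behind it (70 mm wide, rim 55 mm high) and the push plate. Friction about 2.5 N; stays where it is left.
- push_plate: Upright aluminium plate at the sled's rear, 60 mm wide, 6 mm thick, 37 to 84 mm above the table, with a flange 116 mm wide (38 to 52 mm high) that meets the beam ends. Axes as the rover's; its origin lies on the table, 168 mm along +x from the plate's rear face, the one to push.
- plate_mid (a point): Middle of the rear face of the push plate, 70 mm above the table: push here along the rover's +x. Nothing stands behind it except the deck's edge below 36 mm. Over 35 N of finger force on the plate counts as gripping or forcing it; the stop at the end is hard, so arrive slowly.
- pack_center (a point): Centre of the loose battery pack (60 x 56 x 24 mm, about 160 g), grey with a paper sleeve, which lies in the sled's tray with 3 mm play all round; its top is 65 mm above the table. It rides along and must not be lifted.
- screwdriver: Loose screwdriver, 170 mm long, lying left of the rover; leave it alone. Origin under its middle, on the table.
- spare_wheel: Loose black wheel, 52 mm across, 22 mm thick, lying flat right of the rover; leave it alone. Origin under its centre.
- sensor: Loose black sensor module with two round steel eyes, 24 x 50 x 20 mm, lying right of the rover; leave it alone. Origin under its centre.
Things that resemble listed ones, but are neither listed nor needed, are in the scene too. There is more than one size of the part that bears pack_center; the job needs the smallest.

How it is judged:
On the way, in this order (a step that is already met when the one before it is completed fails the run):
1. the cam stands at its low point (within 0.35 rad) while the sled is still back (under 12 mm) ((value of joint cam between -0.35 and 0.35 rad or value of joint cam between 5.93318 and 6.63318 rad) and value of joint sled below 0.012 m), for 0.2 s.
2. the sled is pushed home (within 2 mm), the cam still low ((value of joint cam between -0.35 and 0.35 rad or value of joint cam between 5.93318 and 6.63318 rad) and value of joint sled above 0.033 m), for 0.2 s.
At the end, for the whole second after the job is handed in: The cam is within 0.35 rad of its low point, the sled is within 2 mm of fully home, both are at rest, and the battery pack lies in the sled's tray (all of step 2 and z of pack_center in the frame of push_plate between 0.046 and 0.06 m and x of pack_center in the frame of push_plate between -0.135 and -0.115 m and velocity of joint sled below 0.005 m/s and velocity of joint cam between -0.05 and 0.05 rad/s); the robot touches nothing.
It fails at once if the sled is pushed on (past 12 mm) while the cam is not at its low point (value of joint sled above 0.012 m and not (value of joint cam between -0.35 and 0.35 rad or value of joint cam between 5.93318 and 6.63318 rad)).
It fails at once if the lever is gripped or forced (over 35 N) (contact force between the fingers and cam_lever above 35 N).
It fails at once if the push plate is gripped or forced (over 35 N) (contact force between the fingers and push_plate above 35 N).
It fails at once if the battery pack is lifted (over 8 mm) (z of pack_center in the frame of push_plate above 0.061 m).
It fails at once if the screwdriver, spare wheel or sensor is moved (over 20 mm) or lifted (distance of any of screwdriver, spare_wheel, sensor from where it was at the start of the episode above 0.02 m).
It also fails if it takes over 51 s, if anything falls off the work surface, if the arm or the gripper's body presses on something with over 40 N, if the wrist force passes 120 N, or if a joint passes its speed limit or range.

## Robot

A 6-joint arm with a two-finger parallel gripper is mounted at the origin on the work surface. World frame = base frame: x ahead of the robot, y to its left, z up, the work surface at z = 0. Lengths are in m, angles in rad, forces in N, time in s.
With the tool pointing down it reaches from about 0.3 to 0.775 m from the base axis. Payload 14.6 kg.
Tool frame: the origin (TCP) lies on the centre line of the jaws, within the pads' length; the fingertips stand 19 mm ahead of it and the grasp point (between the pads) is the TCP; z points along the fingers, x is the direction in which the jaws open and shut, and the axes are right-handed (so a half turn about z gives the same grasp; the last joint's range is limited). The gripper opens to 94 mm and grips with 3 to 60 N. Pads are 16 mm wide; open, the fingers measure 119 mm over their backs; the gripper's body (75 mm by 177 mm) begins 78 mm behind the grasp point.
Start: joints at [-0.067, 0.3, 1.521, -0, 1.321, -0.067], TCP at [0.55, -0, 0.224] pointing down, gripper open.
Joint ranges: [-3.03, 3.03], [-0.79, 2.21], [0.23, 2.52], [-1.04, 4.18], [0, 3.07], [-2.55, 2.55]. Speed limits (rad/s): [2.22, 2.22, 2.57, 3.14, 3.14, 3.14].

## Interface

Orientations are given as [roll, pitch, yaw] about the fixed x, y, z axes, in that order (R = Rz(yaw) Ry(pitch) Rx(roll)).
In Python, from station import ctrl, imaging gives the robot as it stands.
- The arm moves only by the shell command python3 -m handwheel 'ROWS' [OPENING] [FORCE]. ROWS is JSON, a list that holds one entry, the list of rows, each a list of 4 numbers: the shift along the tool's x, y, z in m, then the turn about the tool's z in rad. A call has 1 to 10 rows; each row shifts and turns the pose as measured when the row begins, along the tool's axes as they then stand; what a row does not reach is not made up. A row lasts 1/10 s, in which the tool goes at most 50 mm and 8.59 degrees, less where a joint would pass 70% of its speed; a pose out of reach is approached as far as the arm can. A call is refused whole if a number of a shift passes 0.05 or a number of a turn 0.15, either way. A call with a gripper value outside its range is refused whole. OPENING is the finger opening in m, from 0 to 0.094, set as the call begins (- or left out, the last holds). The fingers move at their own pace and stop on an object; FORCE is the grip in N (left out, the last holds). Time passes only in rows, so rows that do not move let the fingers close. It gives the time, the measured TCP pose, the force and the opening at its end, in the units of the state.
- ctrl.get_obs(): the state, without advancing time (a new reading comes with each control period).
- imaging.camera(name): name is "scene" or "side" or "wrist"; returns the picture (400x640x3 uint8, red, green, blue); there is no depth.
- imaging.camera_model(name): a dict with "camera_matrix" (3x3 intrinsics, pixels), "position" and "attitude" of the camera in the world. Camera axes: x right, y up, looking along -z (the intrinsics and any distortion apply to the point x, -y, -z); pixel columns grow to the right and rows downward; lengths in m; the calibration is good to about 2 mm. A picture is of the moment at which its call begins: read the wrist's pose just before it. camera_model takes no time and is no camera call; for the wrist camera it gives the pose at the moment of the call.
- ctrl.hand_in(): hands the job in, once; it reports no verdict.
The state is a dict: "time_s": time; "qpos": joint angles; "joint_vel": joint speeds; "tau": joint torques, N m; "ee_pos": TCP position; "eef_rot": TCP orientation; "force": force on the tool from outside, world axes, zero at the start; "moment": the same for the moment, N m; "grip_width": finger opening in m.
Only numpy, scipy, OpenCV 4.12 (cv2) and the standard library are available. Lean on these libraries where they do the work, as an engineer would, in place of code of your own. Each camera call takes 0.05 s, during which the arm holds its last target. There are 200 camera calls.

## Working session

There is one attempt and no reset: what is moved stays moved. The work goes in short steps, Python scripts to look and compute and a shell command to move; the robot and the scene stay as the last step left them, time stands still between calls to the robot, and variables do not carry over. Pictures are saved under pics/ and viewed, about 8 in all and at most 12, crops included, and the job is handed in when it is done.

```bash
mkdir -p pics
cat > h.py <<'E'
import numpy as np, cv2, json
from station import ctrl, imaging
def snap(n,f):
    im=imaging.camera(n); cv2.imwrite('pics/'+f,im[:,:,::-1]); m=imaging.camera_model(n)
    json.dump({k:np.array(v).tolist() if not isinstance(v,str) else v for k,v in m.items()},open('pics/'+f+'.json','w')); return im,m
E
python3 - <<'E'
from h import *
for n in ['scene','side']:
    im,m=snap(n,n+'0.png'); print(n,m)
print(ctrl.get_obs())
E
```

```text
scene {'camera_matrix': array([[458.75815057,   0.        , 322.22875952],
       [  0.        , 458.75815057, 194.1432364 ],
       [  0.        ,   0.        ,   1.        ]]), 'position': array([ 1.06842959, -0.52636802,  0.80882163]), 'attitude': array([ 0.81895198, -0.00741   ,  0.73952162])}
side {'camera_matrix': array([[515.07174169,   0.        , 314.39525084],
       [  0.        , 515.07174169, 204.59590421],
       [  0.        ,   0.        ,   1.        ]]), 'position': array([ 0.493006  , -0.77494118,  1.01259523]), 'attitude': array([ 0.70086369,  0.00605042, -0.08229365])}
{'time_s': 0.1, 'qpos': array([-6.66615704e-02,  3.00416535e-01,  1.52152779e+00, -4.55072352e-05,
        1.32070438e+00, -6.65962479e-02]), 'joint_vel': array([-0.00201172, -0.00187997, -0.00253893,  0.00041693, -0.00100156,
       -0.00110973]), 'tau': array([ 1.84928511e-03, -5.32644153e+01, -3.53284299e+01,  7.10431044e-02,
        2.34944851e-02, -7.30603051e-05]), 'ee_pos': array([ 5.49778223e-01, -3.31109167e-05,  2.23938794e-01]), 'eef_rot': array([-3.14156636e+00,  1.05664805e-03, -5.40226240e-05]), 'force': array([-0.41077472,  0.47631264,  0.18766643]), 'moment': array([-0.02961493, -0.06171138,  0.03112344]), 'grip_width': 0.0943217303053761}
```

View pics/scene0.png

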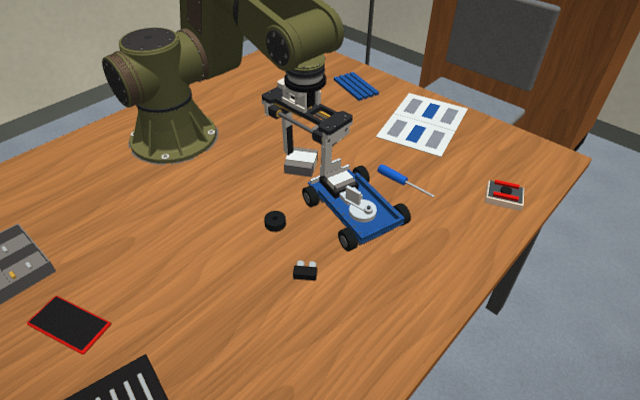

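View pics/side0.png

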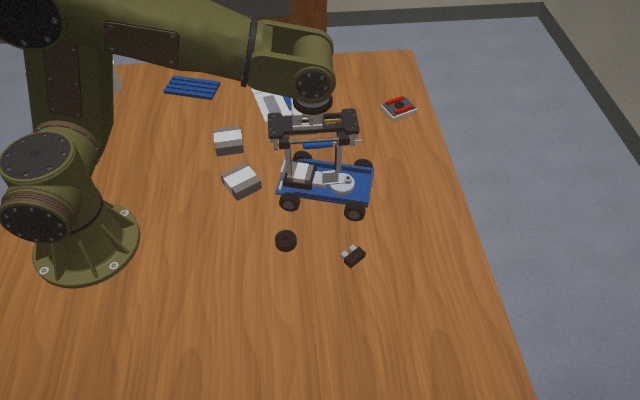

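The scene view shows the rover at about (355,205) with its sled towards the robot. The cam is at (362,210), and its lever seems to point at the sled, around (352,197). In the side view the rover is at (325,180). I'll enlarge both.

Run:
```python
import cv2,numpy as np
a=cv2.imread('pics/scene0.png')[150:255,290:420]; b=cv2.imread('pics/side0.png')[140:225,265:385]
a=cv2.resize(a,None,fx=4,fy=4,interpolation=cv2.INTER_CUBIC)[:, :400+120]
b=cv2.resize(b,None,fx=4,fy=4,interpolation=cv2.INTER_CUBIC)
print(a.shape,b.shape)
cv2.imwrite('pics/ca.png',a);cv2.imwrite('pics/cb.png',b)
```

```text
(420, 520, 3) (340, 480, 3)
```

View pics/ca.png

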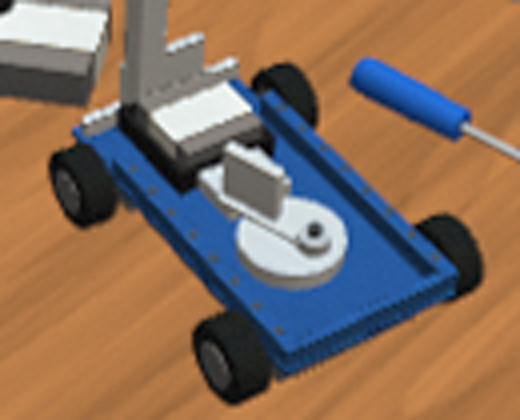

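View pics/cb.png

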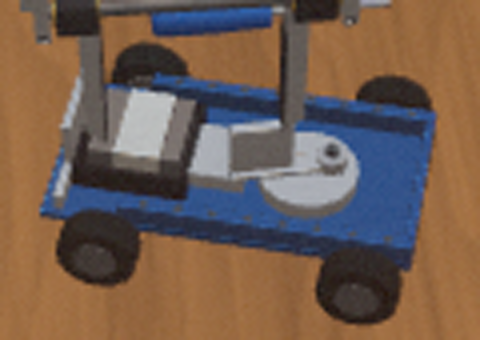

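The crops show the hub top at scene (369,207) and side (347.8,178), with the lever pointing about at the sled. The front top corners are at scene (362.5,236) and (404,217), and side (367.5,201) and (373.8,168.8). The rear plate is on the robot's side.

```bash
cat >> h.py <<'E'
from scipy.spatial.transform import Rotation as R
def ray(m,u,v):
    d=np.linalg.solve(np.array(m['camera_matrix']),[u,v,1.]); d=d*[1,-1,-1]
    return np.array(m['position']),R.from_euler('xyz',m['attitude']).apply(d)
def onz(m,u,v,z):
    p,d=ray(m,u,v); return p+d*(z-p[2])/d[2]
def tri(rs):
    A=0;b=0
    for p,d in rs:
        d=d/np.linalg.norm(d);P=np.eye(3)-np.outer(d,d);A=A+P;b=b+P@p
    return np.linalg.solve(A,b)
E
python3 - <<'E'
from h import *
s=json.load(open('pics/scene0.png.json'));d=json.load(open('pics/side0.png.json'))
np.set_printoptions(precision=4,suppress=True)
def c(p,u): return (u[0]/4+(290 if p=='s' else 265)-.4,u[1]/4+(150 if p=='s' else 140)-.4)
P={'hub':((316,229),(331,152),.068),'FR':((288,347),(410,247),.052),'FL':((456,268),(434,113),.052),
'levtop_out':((226,146),(232,135),.095),'levtop_in':((290,183),(290,122),.095),'RRdeck':((78,133),(42,215),.036),'plateTL':((203,36),None,.084),'flTL':((237,60),(78,78),.052)}
for k,(a,b,z) in P.items():
    A=c('s',a);print(k,onz(s,*A,z),end=' ')
    if b: B=c('d',b);print(onz(d,*B,z),tri([ray(s,*A),ray(d,*B)]))
    else: print()
E
```

```text
hub [0.6455 0.1035 0.068 ] [0.6425 0.101  0.068 ] [0.6433 0.1064 0.0633]
FR [0.6823 0.0338 0.052 ] [0.6834 0.0324 0.052 ] [0.6832 0.0322 0.0532]
FL [0.7153 0.1467 0.052 ] [0.7158 0.1443 0.052 ] [0.7158 0.1452 0.0524]
levtop_out [0.5801 0.0991 0.095 ] [0.5794 0.0955 0.095 ] [0.5796 0.0989 0.0933]
levtop_in [0.627  0.0999 0.095 ] [0.6161 0.1033 0.095 ] [0.6179 0.1139 0.0816]
RRdeck [0.463  0.0965 0.036 ] [0.4589 0.0925 0.036 ] [0.4585 0.1002 0.0293]
plateTL [0.495  0.1781 0.084 ] 
flTL [0.5021 0.2053 0.052 ] [0.4871 0.1968 0.052 ] [0.4869 0.2233 0.0296]
```

The pivot is at about (0.643,0.104) and the rover's heading is -0.283 rad. The front width measures 117 mm against 120 given, so the fit holds. The lever's tip is in world direction ~186°, so cam ≈ 3.5 rad and the shorter way is counter-clockwise to 6.28. I'll close the jaws and go to the lever's +y side, with tool x square to the blade (yaw ≈ -84°).

```bash
python3 -m handwheel '[[[0.01,-0.025,0,0],[0.01,-0.025,0,0],[0.01,-0.025,0.01,0],[0.01,-0.025,0.01,0],[0,-0.025,0.01,0]]]' 0 10; python3 -m handwheel '[[[0,0,0,0.148],[0,0,0,0.148],[0,0,0,0.148],[0,0,0,0.148],[0,0,0,0.148],[0,0,0,0.148],[0,0,0,0.148],[0,0,0,0.148],[0,0,0,0.148],[0,0,0,0.148]]]'
python3 - <<'E'
from h import *
snap('wrist','w1.png'); o=ctrl.get_obs(); print(o['ee_pos'],o['eef_rot'],o['qpos'],o['time_s'],o['grip_width'])
E
```

```text
time_s: 0.6
ee_pos: [0.5913, 0.1265, 0.1929]
eef_rot: [3.141, 0.001, -0.005]
force: [-0.6, -0.0, -0.7]
grip_width: 0.0577
time_s: 1.6
ee_pos: [0.5888, 0.1302, 0.186]
eef_rot: [3.129, -0.001, -1.505]
force: [-0.5, -0.7, 0.2]
grip_width: 0.0005
[0.58880432 0.13018685 0.18600463] [ 3.12873312e+00 -1.18298112e-03 -1.51512818e+00] [1.56820661e-01 4.56356490e-01 1.39777112e+00 1.26273311e-04
 1.30037830e+00 1.67192193e+00] 1.65 0.00034800716921398387
```

View pics/w1.png

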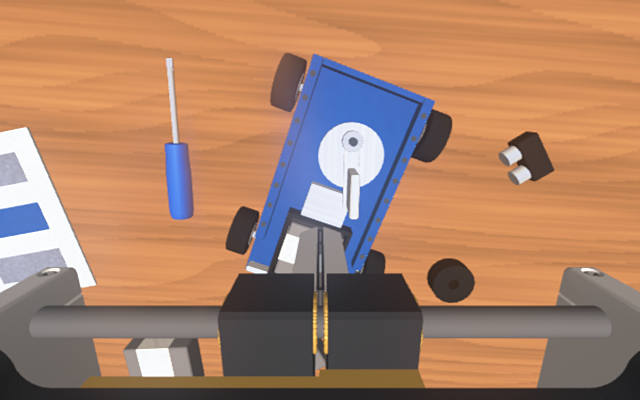

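The wrist view shows the whole rover: hub (352.5,142), lever top edge from about (349.5,171) to (354.5,216), front corners (317,56) and (433,100). The fingertip stands clear to the left of the lever.

Run:
```python
from h import *
m=json.load(open('pics/w1.png.json'))
np.set_printoptions(precision=4,suppress=True)
h=onz(m,352.5,142,.068);o=onz(m,354.5,216,.095);i=onz(m,349.5,171,.095)
a=onz(m,317,56,.052);b=onz(m,433,100,.052);c=onz(m,248,267,.036)
print(h,o,i,np.linalg.norm((o-h)[:2]),np.linalg.norm((i-h)[:2]),np.linalg.norm((o-i)[:2]))
hd=np.arctan2(*(a-b)[:2][::-1])-np.pi/2; la=np.arctan2(*(o-h)[:2][::-1]); print('head',hd,'w',np.linalg.norm(a-b),'lever',la%6.283,'cam',(la-hd)%6.283, np.arctan2(*(o-i)[:2][::-1])%6.283)
x=np.array([np.cos(hd),np.sin(hd)]);print('pivot from front',((a+b)/2)[:2]-.06*x, (c-a)[:2])
et=np.array([-np.sin(la),np.cos(la)]);print('start',h[:2]+.05*np.array([np.cos(la),np.sin(la)])-.0165*et,'et yaw',np.arctan2(et[1],et[0]))
```

```text
[0.643  0.1044 0.068 ] [0.5817 0.1003 0.095 ] [0.6212 0.1079 0.095 ] 0.06139064775411607 0.022096784968916258 0.04016810044470242
head -0.2790498470094518 w 0.11316787314236232 lever 3.2084397292577105 cam 3.487489576267162 3.332445580256552
pivot from front [0.6418 0.1026] [-0.2207  0.067 ]
start [0.592  0.1175] et yaw -1.5037639439473933
```

Wrist and overhead views agree: pivot (0.643,0.104), heading -0.28, cam ≈ 3.5. There is about 13 mm of free gap to the blade. I'll descend until the tip is ~67 mm high.

```bash
python3 -m handwheel '[[[0,-0.002,0.025,0],[0,-0.002,0.025,0],[0,0,0.025,0],[0,0,0.015,0],[0,0,0.005,0],[0,0,0,0]]]'
```

```text
time_s: 2.25
ee_pos: [0.5914, 0.1302, 0.0871]
eef_rot: [3.128, -0.001, -1.499]
force: [0.9, 0.2, -0.1]
grip_width: 0.0002
```

```bash
python3 -m handwheel '[[[0.004,0,0,0],[0.004,0,0,0],[0.003,0,0,0],[0.002,0,0,0],[0.002,0,0,0]]]'; python3 -m handwheel '[[[0.003,0.001,0,-0.05],[0.003,0.001,0,-0.05],[0.003,0.001,0,-0.05],[0.003,0.001,0,-0.05]]]'
```

```text
time_s: 2.75
ee_pos: [0.5934, 0.1151, 0.0898]
eef_rot: [3.131, 0.001, -1.497]
force: [-0.9, 9.1, -4.7]
grip_width: 0.0005
time_s: 3.15
ee_pos: [0.5916, 0.1058, 0.0899]
eef_rot: [3.136, 0.009, -1.289]
force: [1.3, 6.9, -3.8]
grip_width: 0.0007
```

```bash
python3 -m handwheel '[[[0.004,0.001,0.001,-0.08],[0.004,0.001,0.001,-0.08],[0.004,0.001,0.001,-0.08],[0.004,0.001,0,-0.08],[0.004,0.001,0,-0.08],[0.004,0.001,0,-0.08]]]'
cat >> h.py <<'E'
def rep():
    o=ctrl.get_obs();y=o['eef_rot'][2];d=o['ee_pos'][:2]-[.643,.104]
    et=np.array([np.cos(y),np.sin(y)]);er=np.array([et[1],-et[0]])
    print('er',d@er,'et',d@et,'cam if flush',(y-np.pi/2+.28)%6.2832,'angle from pos',(np.arctan2(d[1],d[0])+np.arcsin(.0165/np.hypot(*d))+.28)%6.2832,'z',o['ee_pos'][2],'F',np.linalg.norm(o['force']),'q6',o['qpos'][5])
E
python3 -c 'from h import *;rep()'
```

```text
time_s: 3.75
ee_pos: [0.5948, 0.0849, 0.0888]
eef_rot: [3.141, 0.019, -0.787]
force: [-7.7, 2.6, 2.2]
grip_width: 0.0007
er 0.0476228222069486 et -0.020533952702017477 cam if flush 4.205075233887214 angle from pos 4.121767962084632 z 0.08876584217713902 F 8.458754705910247 q6 0.8554971257172248
```

```bash
python3 -m handwheel '[[[0.005,0.0015,0.001,-0.08],[0.005,0.0015,0,-0.08],[0.005,0.0015,0,-0.08],[0.005,0.0015,0,-0.08],[0.005,0.0015,0,-0.08],[0.005,0.0015,0,-0.08],[0.005,0.0015,0,-0.08],[0.005,0.0015,0,-0.08]]]';python3 -c 'from h import *;rep()'
```

```text
time_s: 4.55
ee_pos: [0.6193, 0.0576, 0.0884]
eef_rot: [-3.127, 0.029, -0.118]
force: [-7.0, 3.4, 2.2]
grip_width: 0.0
er 0.048905167675388245 et -0.018103044263674522 cam if flush 4.874656407626123 angle from pos 4.842068547857075 z 0.08836000898114559 F 8.13630747887769 q6 0.13570458079902908
```

```bash
python3 -m handwheel '[[[0.005,0.0015,0,-0.08],[0.005,0.0015,0,-0.08],[0.005,0.0015,0,-0.08],[0.005,0.0015,0,-0.08],[0.005,0.0015,0,-0.08],[0.005,0.0015,0,-0.08],[0.005,0.0015,0,-0.08],[0.005,0.0015,0,-0.08],[0.005,0.0015,0,-0.08],[0.005,0.0015,0,-0.08]]]';python3 -c 'from h import *;rep()'
```

```text
time_s: 5.55
ee_pos: [0.6642, 0.0553, 0.0881]
eef_rot: [-3.095, 0.024, 0.718]
force: [-6.8, -2.0, 3.1]
grip_width: 0.0006
er 0.050681603884505565 et -0.01608807196878992 cam if flush 5.710752809145899 angle from pos 5.718891173566386 z 0.08811151945020387 F 7.697932680731624 q6 -0.7045650631911544
```

```bash
python3 -m handwheel '[[[0.005,0.0015,0,-0.08],[0.005,0.0015,0,-0.08],[0.005,0.0015,0,-0.08],[0.005,0.0015,0,-0.08],[0.005,0.0015,0,-0.08],[0.004,0.001,0,-0.06],[0.003,0.001,0,-0.05],[0,0,0,0]]]';python3 -c 'from h import *;rep()'
```

```text
time_s: 6.35
ee_pos: [0.6863, 0.071, 0.0879]
eef_rot: [-3.076, 0.008, 1.252]
force: [-1.5, 0.1, 0.1]
grip_width: 0.0004
er 0.05144926313798792 et -0.01774297575754992 cam if flush 6.24429289542352 angle from pos 6.220231148410606 z 0.08787023020312414 F 1.4738698206940333 q6 -1.2123094416610025
```

The cam measures ~6.23 (within 0.06 of low). I'll back off, lift clear, and move over to behind the plate. Tool y lies along the rover's +x now.

```bash
python3 -m handwheel '[[[-0.008,0,0,0],[-0.01,0,0,0],[0,0,-0.03,0],[0,0,-0.03,0],[0,0,-0.02,0],[0,0,0,-0.03]]]'; python3 -m handwheel '[[[0.005,-0.035,0,0],[0.005,-0.035,0,0],[0.005,-0.035,0,0],[0.005,-0.035,0,0],[0.005,-0.035,0,0],[0.005,-0.03,0,0],[0,-0.02,0,0],[0,0,0,0]]]'
python3 - <<'E'
from h import *
snap('wrist','w2.png');rep()
o=ctrl.get_obs();print(o['eef_rot'],R.from_euler('z',.28).apply(o['ee_pos']-[.643,.104,0]))
snap('scene','s2.png')
a=cv2.imread('pics/w2.png');b=cv2.resize(cv2.imread('pics/s2.png')[140:260,280:440],(640,480),interpolation=cv2.INTER_CUBIC)
cv2.imwrite('pics/s2c.png',b)
E
```

```text
time_s: 6.95
ee_pos: [0.6846, 0.0476, 0.1708]
eef_rot: [-3.075, 0.006, 1.277]
force: [0.1, 0.0, 0.4]
grip_width: 0.0008
time_s: 7.75
ee_pos: [0.4696, 0.138, 0.1861]
eef_rot: [-3.08, 0.004, 1.267]
force: [1.2, 0.1, 0.3]
grip_width: 0.0006
er -0.17457049929036866 et -0.019369163161108073 cam if flush 6.259425094844193 angle from pos 3.3223989669035836 z 0.1860993362166458 F 0.9778423845375244 q6 -1.0791400278642678
[-3.08059516  0.00382654  1.26702142] [-0.17498162 -0.01521368  0.18609934]
```

View pics/w2.png

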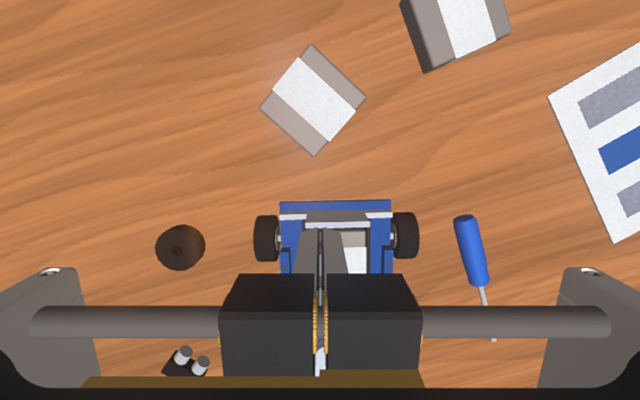

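View pics/s2c.png

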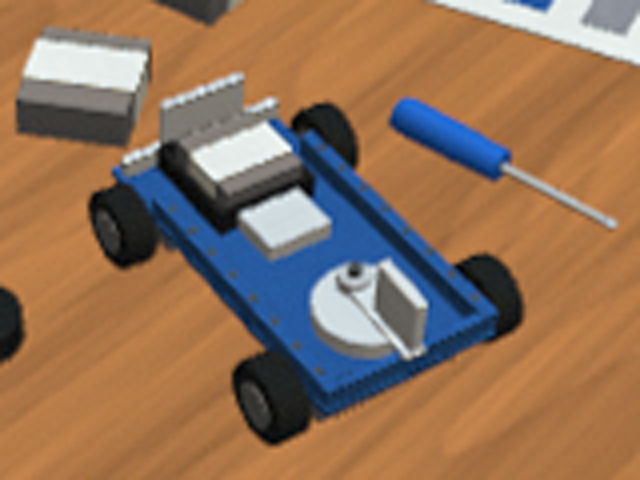

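The lever now points forward along the rover, the sled is still back, and the pack is in its tray. The plate's top edge runs (161,103)–(243,75) in the scene crop, and (303,224)–(369,224) in the wrist view.

Run:
```python
from h import *
m=json.load(open('pics/w2.png.json'));s=json.load(open('pics/s2.png.json'))
f=lambda p:R.from_euler('z',.28).apply(p-np.array([.643,.104,0])).round(4)
for u in [(303,223),(369,223)]: print('w',f(onz(m,*u,.084)))
for u in [(161,103),(243,75)]: print('s',f(onz(s,u[0]/4+279.6,u[1]/4+139.6,.084)))
print('hub/lever end',f(onz(s,353/4+279.6,271/4+139.6,.068)),f(onz(s,425/4+279.6,298/4+139.6,.095)))
```

```text
w [-0.1658 -0.031   0.084 ]
w [-0.1644  0.0294  0.084 ]
s [-0.1666 -0.0279  0.084 ]
s [-0.1635  0.0308  0.084 ]
hub/lever end [ 0.003  -0.0022  0.068 ] [0.0615 0.0015 0.095 ]
```

The plate's rear face is at rover x ≈ -0.166. I'll move behind it and go down.

```bash
python3 -m handwheel '[[[0.008,-0.01,0,-0.02],[0.007,-0.007,0,0],[0,0,0,0],[0,0,0.03,0],[0,0,0.03,0],[0,0,0.025,0],[0,0,0.013,0],[0,0,0.005,0],[0,0,0,0]]]'
python3 - <<'E'
from h import *
o=ctrl.get_obs();print(o['eef_rot'],R.from_euler('z',.28).apply(o['ee_pos']-[.643,.104,0]),o['force'])
E
```

```text
time_s: 8.75
ee_pos: [0.4555, 0.1595, 0.08]
eef_rot: [-3.082, 0.002, 1.287]
force: [0.5, -0.1, 0.5]
grip_width: 0.0003
[-3.08163816e+00  2.27203256e-03  1.28674886e+00] [-0.19555264  0.00153115  0.08000109] [ 0.50280759 -0.09118515  0.45974107]
```

```bash
python3 -m handwheel '[[[0,0.005,0,0],[0,0.005,0,0],[0,0.004,0,0],[0,0.003,0,0],[0,0.003,0,0],[0,0.003,0,0],[0,0.003,0,0]]]'
cat >> h.py <<'E'
def pl():
    o=ctrl.get_obs();print(o['eef_rot'],R.from_euler('z',.28).apply(o['ee_pos']-[.643,.104,0]),o['force'],np.linalg.norm(o['force']))
E
python3 -c 'from h import *;pl()'
```

```text
time_s: 9.45
ee_pos: [0.4837, 0.152, 0.0812]
eef_rot: [-3.084, 0.0, 1.287]
force: [-3.3, 0.0, 3.3]
grip_width: 0.0006
[-3.08412359e+00  2.86085468e-04  1.28667346e+00] [-0.16637506  0.0021503   0.08117721] [-3.27573446  0.0101668   3.26736535] 4.626685203602428
```

```bash
python3 -m handwheel '[[[0,0.003,0,0],[0,0.003,0,0],[0,0.003,0,0],[0,0.003,0,0],[0,0.003,0,0],[0,0.002,0,0]]]';python3 -c 'from h import *;pl()'
```

```text
time_s: 10.05
ee_pos: [0.5015, 0.147, 0.0804]
eef_rot: [-3.084, 0.0, 1.287]
force: [-2.8, 1.5, 2.9]
grip_width: 0.0005
[-3.08413931e+00  1.19204496e-04  1.28681126e+00] [-0.14785704  0.0021846   0.08036409] [-2.83119293  1.46855059  2.87873778] 4.296443347764172
```

```bash
python3 -m handwheel '[[[0,0.0015,0,0],[0,0.0015,0,0],[0,0.001,0,0],[0,0.001,0,0]]]';python3 -c 'from h import *;pl()'
```

```text
time_s: 10.45
ee_pos: [0.5068, 0.1454, 0.08]
eef_rot: [-3.084, 0.0, 1.287]
force: [-1.9, 0.3, 2.6]
grip_width: 0.0006
[-3.08416267e+00  1.28512497e-04  1.28672877e+00] [-0.14233567  0.00215286  0.08000553] [-1.88601411  0.28476104  2.6163552 ] 3.2378160221697243
```

```bash
for i in 1 2 3; do python3 -m handwheel '[[[0,0.001,0,0],[0,0.001,0,0]]]' | grep -E 'pos|force';done;python3 -c 'from h import *;pl()'
```

```text
ee_pos: [0.5081, 0.145, 0.0799]
force: [-13.5, 4.8, 9.2]
ee_pos: [0.508, 0.1451, 0.0799]
force: [-11.5, 2.8, 9.5]
ee_pos: [0.5081, 0.1451, 0.08]
force: [-10.4, 2.9, 9.1]
[-3.07181464e+00  2.47945438e-03  1.28769936e+00] [-0.14102047  0.00217164  0.07996749] [-10.44655932   2.94890905   9.1396392 ] 14.19012582404329
```

The plate stopped firmly at TCP x = -0.141, so its rear face is at -0.133, which is the home position. Force rose to ~17 N. I'll back off, lift and check.

```bash
python3 -m handwheel '[[[0,-0.005,0,0],[0,-0.015,0,0],[0,-0.02,0,0],[0,-0.01,-0.03,0],[0,0,-0.04,0],[0,0,-0.04,0],[0,0,0,0],[0,0,0,0]]]'
python3 - <<'E'
from h import *
snap('scene','s3.png')
b=cv2.resize(cv2.imread('pics/s3.png')[140:260,280:440],(640,480),interpolation=cv2.INTER_CUBIC)
cv2.imwrite('pics/s3c.png',b)
E
```

```text
time_s: 11.85
ee_pos: [0.4654, 0.157, 0.1957]
eef_rot: [-3.074, 0.003, 1.287]
force: [-0.1, 0.3, -0.1]
grip_width: 0.0005
```

View pics/s3c.png

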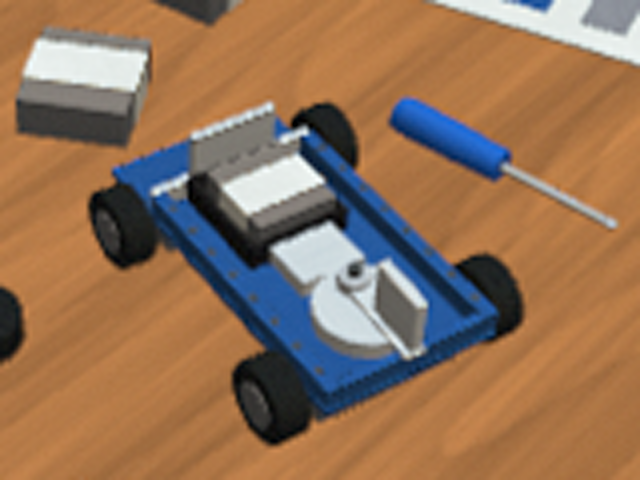

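The flange (153,190)–(307,130) meets both beam ends, the lever is still forward, the pack is in its tray, and the screwdriver hasn't moved. I'll check the travel in numbers and hand in.

Run:
```python
from h import *
s=json.load(open('pics/s3.png.json'))
f=lambda p:R.from_euler('z',.28).apply(p-np.array([.643,.104,0])).round(4)
for u in [(191,133),(273,105)]: print('plate',f(onz(s,u[0]/4+279.6,u[1]/4+139.6,.084)))
print(ctrl.hand_in())
```

```text
plate [-0.1327 -0.0272  0.084 ]
plate [-0.1291  0.0305  0.084 ]
the job is handed in; nothing more can be done
None
```

The cam is at its low point and the sled is fully home. I handed the job in at about 12 s of robot time; no verdict is reported.

- **Cam:** I turned it by its lever with the closed fingertips, counter-clockwise from about 3.5 to about 6.23 rad. That is 0.05 rad from the low point by the arm's measured pose. The force between moves was about 7–9 N, and the lever still points forward in the last picture.
- **Sled:** I then pushed it slowly by its rear plate at about 3–5 N until it met the hard stop. There the force read about 17 N at most, under the 35 N limit.
- **Travel:** The plate's rear face stopped at rover x ≈ -0.133 m by the arm pose, which is the home position. In the pictures it moved 34 mm before and after, against 35 mm nominal; that difference is within pixel error.
- **Other checks:** In the last picture the flange meets both beam ends, the pack lies in its tray and the screwdriver hasn't moved. The spare wheel and sensor were outside that last crop, so I did not check them again; the arm never came near them. The arm is clear of everything.
- **Small disagreements:** The two lever bearings differed by about 0.12 rad at the start. The tool ended tilted by about 0.07 rad. Neither affected the result.

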